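Latch the contact head of a board test fixture

TASK

Lock the test fixture's contact head onto the board with its draw latch: lift the wire loop over the keeper hook and let its bar down behind the hook and draw it in under the nose, then swing the lever over its dead point and press it down gently until it rests fully home on its stop. Do not force the lever (it never needs more than about 15 N, and 25 N would harm it), and leave the small things lying around the fixture where they are.

Things in the scene. Friction and masses are not known exactly. Their poses are not given: they have to be found in the camera images.
- fixture: Test fixture: aluminium bed 240 x 120 x 12 mm, fixed to the bench. Frame F: origin on the bench on its middle line, z up, x from the latch (robot's side) to the keeper (far side); bed x = -155 to 85, y = -60 to 60 mm. Along x: stop screw (x = -112), two latch cheeks (x = -79 to -47, up to z = 53), green board (below z = 35), grey sliding contact head with the hook.
- latch_pivot (a point): Fixed axis of the lever, between the cheeks: F (-70, 0, 45) mm. All latch hinges turn about lines along F's y. The lever's stop is a screw with a rubber dome at F x = -112 mm, its top between z = 26.5 and 36.5 mm (set differently each time, not measured).
- keeper_mid (a point): Nominal centre of the loop's bar when seated in the hook, head at rest: F (32, 0, 45) mm, fixed to the bed. The hook is screwed down in a slot: the true seat lies up to 3 mm nearer or farther along F's x, not measured, to be felt. The hook's foot is a flat steel plate 36 x 40 mm (x, y), top at F z = 40.5 mm, on which the let-down bar lands (bar centre 44.5).
- hook_tip (a point): Nominal tip of the hook's nose, F (31, 0, 55) mm, fixed to the bed (the real one up to 3 mm off along x). The nose, 14 mm wide along y and 5 mm thick, stands on the latch side of the seat and leans 0.3 rad over it, towards F +x. So the bar passes down on the far (+x) side of the tip, bar centre at least 4 mm beyond the tip, and then back under the nose.
- carriage (a joint): Travel of the contact head (grey block, F x = 16 to 60, y within 52, top z = 35.5 mm; it carries the hook) towards latch and board, m: 0 at rest, up to 0.016. A spring of 3.5 N per mm pushes it back to 0. The closed latch holds it drawn in by 6 to 13 mm.
- lever (a joint): Lever angle, rad. 0: open stop, handle leaning 1.22 rad above F's +x. Grows as the handle swings up, over and down to the robot's side; angle of the handle above F's +x = 1.22 + value. Dead point about 1.83. Home, the button under the grip rests on the stop screw; the screw setting varies: home is between 1.87 and 2.12, to be felt. Stiff (0.25 N m): stays where left, also short of the stop.
- handle_mid (a point): Middle of the black grip of the lever, 52 mm long, 20 mm wide (F's y), 9 mm thick; this point is 56 mm from latch_pivot. With the loop hooked, 6 to 13 N square to the lever 60 mm out swings it over. It spans 30 to 82 mm from the pivot. The steel button (dome) is on its closing side, 42 mm from the pivot. Never load the grip with 25 N or more.
- loop (a joint): Wire loop's angle on the lever, rad: the loop's slope above F's +x = lever value + loop value. Its pin is on the lever, 18 mm from latch_pivot, 1.31 rad + lever value above F's +x. Hinge friction (0.05 N m): it stays where left, and is carried up with the turning lever unless the bar is drawn in under the nose. Pulling the loop drags the lever along (about 14 N), out to its open stop.
- loop_bar (a point): Centre of the loop's round cross bar (8 mm thick, 48 mm long along F's y), 110 mm from the loop's pin; two 6 mm side wires run from its ends (24 mm either side) to the pin. With the lever at its open stop and the loop down at the hook, the bar's centre stands at F x = 43 mm. Site axes: x along the wires away from the pin, z up along the tab.
- tab_top (a point): Middle of the top edge of the loop's finger tab, a steel plate square to the wires, standing on the middle of the bar: 20 mm wide (F's y), 6 mm thick, 34 mm tall from the bar's centre. Pinched across its 20 mm width it can pivot between the finger pads.
- marker: Felt marker, 124 mm long, 12 mm thick, lying on the bench in front of the fixture; origin under its middle. Leave alone.
- flux_tin: Small round tin, 30 mm across, 14 mm high, behind the fixture. Leave alone.
- tweezers: Tweezers, 112 mm long, lying to the right. Leave alone.

How it is judged:
By the outcome, as a careful person would: the job done as asked, in the order asked, and still so for the second after the job is handed in, with the robot touching nothing.
It also fails if it takes over 54 s, if anything falls off the work surface, if the arm or the gripper's body presses on something with over 40 N, if the wrist force passes 120 N, or if a joint passes its speed limit or range.

ROBOT

A 6-joint arm with a two-finger parallel gripper is mounted at the origin on a cart in front of the work surface, level with it; the furniture and walls round the work are solid. World frame = base frame: x ahead of the robot, y to its left, z up, the work surface at z = 0. Lengths are in m, angles in degrees, forces in N, time in s.
With the tool pointing down it reaches from about 0.4 to 0.825 m from the base axis. Payload 7 kg.
Tool frame: the origin (TCP) lies at the very end of the fingers, on their centre line; the grasp point (between the pads) lies 19 mm behind it; z points along the fingers, y is the line along which they close (so a half turn about z gives the same grasp; the last joint's range is limited). The gripper opens to 88 mm and grips with 3 to 60 N. Pads are 19 mm wide; open, the fingers measure 130 mm over their backs; the gripper's body (78 mm by 193 mm) begins 47 mm behind the grasp point.
Start: joints at [90.533, 20.546, 0.682, 0, -70.136, -16.507], TCP at [0.186, 0.649, 0.227] pointing down, gripper open.
Joint ranges: [-176.03, 176.03], [-82.01, 121.73], [-58.28, 71.71], [-173.87, 95.51], [-174.79, -0.11], [-173.66, 173.66]. Speed limits (degrees/s): [136.94, 136.94, 172.46, 180, 180, 180].

INTERFACE

Orientations are given as [roll, pitch, yaw] about the fixed x, y, z axes, in that order (R = Rz(yaw) Ry(pitch) Rx(roll)).
In Python, from plant import r gives the robot as it stands. The module is installed in compiled form; this text tells all that it offers.
- The arm moves only by the tool jog_arm, never from a script. Its arguments are lists of equal length, an entry for each row: "travel": the shift along the tool's x, y, z each as a share of 50 cm, from -1 to 1, a list of three; "dr": the turn, a rotation vector about the tool's x, y, z each as a share of 360 degrees, from -1 to 1, a list of three; "claw": the opening, from 0 (shut) to 1 (fully open). A call has exactly 10 rows; each row is the pose to reach, as a shift and turn from the pose commanded when the call began, along the tool's axes at that moment, turning the shorter way round; what a row does not reach only later rows make up. A row lasts 1/8 s, in which the tool goes at most 62.5 mm and 10.7 degrees, less where a joint would pass 70% of its speed; a pose out of reach is approached as far as the arm can. A call with a number of a shift or a turn outside -1 to 1 is refused whole. A call with a gripper value outside its range is refused whole. The fingers move at their own pace and stop on an object; "newtons" is the grip in N (left out, the last holds). Time passes only in rows, so rows that repeat a pose let the fingers close, or fill a call up. It gives the time, the measured TCP pose, the force, the opening and the grip force at its end, in the units of the state.
- r.get_state(): the state, without advancing time (a new reading comes with each control period).
- r.capture(name): name is "side" or "top" or "wrist"; returns a dict with "pixels" (420x560x3 uint8, red, green, blue), "range_z" (420x560 float32, m along the optical axis (not along the pixel's ray), 0 where there is no reading), "fx", "fy", "cx", "cy" (pixels), "dist_coeffs" ([k1, k2, p1, p2, k3] as OpenCV has them; the pictures are not rectified), "position" and "attitude" of the camera in the world; the wrist camera has in their place "hand_eye" (4x4, takes a point from camera to tool coordinates, whose origin is the TCP and whose axes are the flange's). Camera axes: x right, y up, looking along -z (the intrinsics and any distortion apply to the point x, -y, -z); pixel columns grow to the right and rows downward; lengths in m; the calibration is good to about 2 mm. A picture is of the moment at which its call begins: read the wrist's pose just before it.
- r.close_job(): hands the job in; it is judged then, once.
Trained networks look in the newest picture that a camera, given by its name, has taken for a name from the list of things; names that differ only in an ending like _2 or _b are one class to them, and where a whole thing is asked for, a point or a joint stands for the part that bears it (a point fixed in the world has none). Each returns a list of dicts, best first, with "conf" (0 to 1); they miss things now and then, are a little off and sometimes report something else, mostly with a low value. They report only what shows in the picture. A call takes as long as a camera call.
- r.boxes_of(name, camera): "extent" ([left, top, right, bottom] in pixels, round what is visible of it).
- r.regions_of(name, camera): "pixels" (420x560 bool, what is visible of it) and "extent" ([left, top, right, bottom] in pixels, round what is visible of it).
- r.tip_of(name, camera): "at" ([column, row] in pixels: a listed point, or the origin of a listed thing).
The state is a dict: "time_s": time; "joints": joint angles; "qd": joint speeds; "joint_torque": joint torques, N m; "tcp_pos": TCP position; "eef_rot": TCP orientation; "contact_force": force on the tool from outside, world axes, zero at the start; "moment": the same for the moment, N m; "gripper_width": finger opening in m; "gripper_force": force on a finger pad.
Only numpy, scipy, OpenCV 4.12 (cv2) and the standard library are available. Lean on these libraries where they do the work, as an engineer would, in place of code of your own. Each camera call takes 0.05 s, during which the arm holds its last target. There are 200 camera calls.

## Working session

There is one attempt and no reset: what is moved stays moved. The work goes in short steps, Python scripts to look and compute and a tool call to move; the robot and the scene stay as the last step left them, time stands still between calls to the robot, and variables do not carry over. Pictures are saved under pics/ and viewed, at most 10 in all, crops included, and the job is handed in when it is done.

Besides the shell and the picture viewer there is one more tool, called after ">>>" by a JSON object that holds its "api" and its "payload", one argument or row to a line. jog_arm: Moves the arm, as the interface text tells. Its arguments: {"type":"object","properties":{"travel":{"type":"array"},"dr":{"type":"array"},"claw":{"type":"array"},"newtons":{"type":"number"}},"required":["travel","dr","claw"]}

```bash
mkdir -p pics
cat > h.py <<'E'
import numpy as np, cv2
from plant import r
from scipy.spatial.transform import Rotation as R
def att(a):
    a=np.array(a,float)
    if a.shape==(3,3): return a
    if a.size==3: return R.from_euler('xyz',a,degrees=True).as_matrix()
    return None
def pose(c,s):
    if 'hand_eye' in c:
        T=np.eye(4); T[:3,:3]=R.from_euler('xyz',s['eef_rot'],degrees=True).as_matrix(); T[:3,3]=s['tcp_pos']
        return T@np.array(c['hand_eye'])
    T=np.eye(4); T[:3,:3]=att(c['attitude']); T[:3,3]=c['position']; return T
def ray(c,T,uv):
    K=np.array([[c['fx'],0,c['cx']],[0,c['fy'],c['cy']],[0,0,1]])
    p=cv2.undistortPoints(np.array([[uv]],float),K,np.array(c['dist_coeffs'],float))[0,0]
    d=T[:3,:3]@np.array([p[0],-p[1],-1]); return T[:3,3],d
def at_z(c,T,uv,z):
    o,d=ray(c,T,uv); return o+d*(z-o[2])/d[2]
def at_depth(c,T,uv):
    u,v=int(round(uv[0])),int(round(uv[1])); w=c['range_z'][max(v-1,0):v+2,max(u-1,0):u+2]; w=w[w>0]
    if not w.size: return None
    o,d=ray(c,T,uv); return o+d*np.median(w)
def proj(c,T,P):
    q=(np.array(P)-T[:3,3])@T[:3,:3]; K=np.array([[c['fx'],0,c['cx']],[0,c['fy'],c['cy']],[0,0,1]])
    return cv2.projectPoints(np.array([[q[0],-q[1],-q[2]]]),np.zeros(3),np.zeros(3),K,np.array(c['dist_coeffs'],float))[0].ravel()
def save(c,n): cv2.imwrite('pics/'+n,c['pixels'][:,:,::-1])
E
cat > a.py <<'E'
from h import *
np.set_printoptions(precision=4,suppress=True)
s=r.get_state(); print({k:np.round(v,4) for k,v in s.items()})
ims=[]
for cam in ('top','side'):
    s=r.get_state(); c=r.capture(cam); print(cam,c['position'],c['attitude'],c['fx'],c['dist_coeffs'])
    T=pose(c,s); ims.append(c['pixels'])
    for n in ('latch_pivot','keeper_mid','hook_tip','handle_mid','loop_bar','tab_top','fixture','marker'):
        for t in r.tip_of(n,cam)[:1]: print(n,t['conf'],np.array(t['at']),at_depth(c,T,t['at']))
    save(c,cam+'0.png')
E
python3 a.py
```

```text
{'time_s': np.float64(0.0), 'joints': array([ 90.5301,  20.5929,   0.6346,  -0.022 , -70.1336, -16.5066]), 'qd': array([ 0.0186, -0.0226, -0.1644, -0.0395, -0.0383,  0.0257]), 'joint_torque': array([ -0.    , -58.2719,  29.3047,   6.9969,   0.0069,  -0.0002]), 'tcp_pos': array([0.1857, 0.6485, 0.2256]), 'eef_rot': array([179.9061,  -0.0063, -15.984 ]), 'contact_force': array([ 0.2901, -0.2802,  0.042 ]), 'moment': array([ 0.0193, -0.0327,  0.0476]), 'gripper_force': np.float64(0.0), 'gripper_width': np.float64(0.0876)}
top [ 0.4945 -0.209   1.0337] [  3.7981  -0.1477 -89.1759] 488.97524588132245 [-0.0734  0.      0.      0.      0.    ]
latch_pivot 0.84 [246.4 229. ] [ 0.5158 -0.1435  0.0659]
keeper_mid 0.84 [246.9 178.2] [ 0.6103 -0.1462  0.1185]
hook_tip 0.93 [243.6 177.7] [ 0.6114 -0.1397  0.1159]
handle_mid 0.73 [243.7 234.7] [ 0.5038 -0.1425  0.1221]
loop_bar 0.89 [244.9 179.8] [ 0.6062 -0.143   0.1261]
tab_top 0.76 [245.9 184.3] [ 0.5963 -0.146   0.1393]
fixture 0.79 [248.6 197.4] [ 0.582  -0.1441  0.0258]
marker 0.64 [238.8 304.5] [ 0.3599 -0.1267  0.0102]
side [ 0.2682 -0.8434  0.6117] [ 51.9453  -0.7724 -24.5862] 391.24337985435824 [0.0017 0.     0.     0.     0.    ]
latch_pivot 0.62 [240.2 200.8] [ 0.5096 -0.1288  0.0444]
keeper_mid 0.66 [283.5 189.8] [ 0.6252 -0.1281  0.0435]
hook_tip 0.68 [281.4 190.1] [ 0.6131 -0.1409  0.0544]
handle_mid 0.97 [240.3 188. ] [ 0.5038 -0.1516  0.0983]
loop_bar 0.59 [279.3 168.4] [ 0.6014 -0.1507  0.1257]
tab_top 0.89 [275.  159.7] [ 0.5976 -0.1345  0.141 ]
fixture 0.84 [269.8 208.3] [ 0.5718 -0.1641  0.0273]
marker 0.76 [176.2 228.6] [ 0.3516 -0.1183  0.0029]
```

```bash
python3 - <<'E'
import cv2,numpy as np
a=cv2.imread('pics/top0.png')[110:320,140:350]; b=cv2.imread('pics/side0.png')[110:270,140:380]
a=cv2.resize(a,(390,390),interpolation=2); b=cv2.resize(b,(410,273),interpolation=2)
o=np.zeros((390,800,3),np.uint8); o[:,:390]=a; o[:273,390:]=b; cv2.imwrite('pics/m0.png',o)
E
python3 - <<'E'
import sys; sys.path.insert(0,'.')
from h import *
np.set_printoptions(precision=4,suppress=True)
c=r.capture('top'); T=pose(c,r.get_state())
d=c['range_z']
# cloud
P=[];I=[]
for v in range(130,300):
    for u in range(180,320):
        if d[v,u]>0:
            o,q=ray(c,T,(u,v)); P.append(o+q*d[v,u])
P=np.array(P)
b=P[(P[:,2]>0.006)&(P[:,2]<0.018)&(P[:,0]>0.4)&(P[:,0]<.7)]
print(len(b),b.min(0),b.max(0), cv2.minAreaRect((b[:,:2]*1000).astype(np.float32)))
b=P[(P[:,2]>0.006)&(P[:,2]<0.04)&(P[:,0]>0.4)]
print(len(b),b.min(0),b.max(0), cv2.minAreaRect((b[:,:2]*1000).astype(np.float32)))
for n in ('fixture',):
    m=r.regions_of(n,'top')[0]; print(m['conf'],m['extent'])
    cn=np.argwhere(m['pixels'])[:,::-1].astype(np.float32); q=cv2.boxPoints(cv2.minAreaRect(cn)); print(q,[at_z(c,T,p,.012) for p in q])
E
```

```text
3906 [ 0.4055 -0.2925  0.006 ] [0.6999 0.0029 0.0179] ((545.5234985351562, -151.0621795654297), (292.56494140625, 290.4731750488281), 3.783451795578003)
5999 [ 0.4055 -0.2925  0.006 ] [0.73   0.0029 0.04  ] ((566.3673095703125, -145.31283569335938), (323.6513671875, 293.6268310546875), 0.7341249585151672)
0.96 [219.6, 156.9, 276.7, 270.5]
[[220. 270.]
 [220. 155.]
 [276. 155.]
 [276. 270.]] [array([ 0.4308, -0.0864,  0.012 ]), array([ 0.6723, -0.081 ,  0.012 ]), array([ 0.6739, -0.1993,  0.012 ]), array([ 0.4326, -0.2029,  0.012 ])]
```

View pics/m0.png

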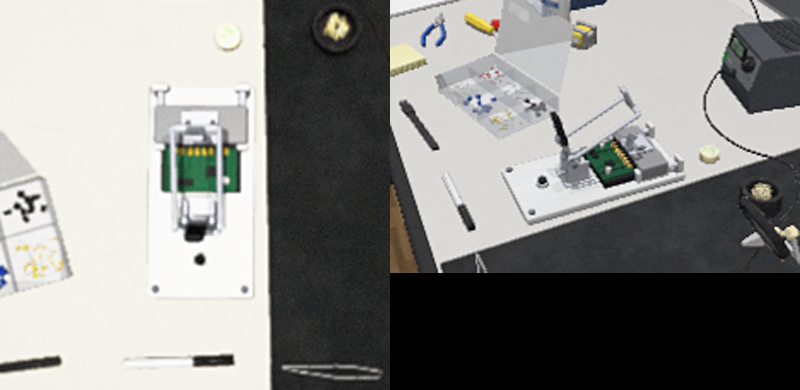

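```bash
cat >> h.py <<'E'
import json
Fo=np.array([.587,-.143]); Fy=0.8
def F2W(p):
    a=np.radians(Fy); return np.array([Fo[0]+p[0]*np.cos(a)-p[1]*np.sin(a),Fo[1]+p[0]*np.sin(a)+p[1]*np.cos(a),p[2]])
def tool(pitch,yaw): # pitch>0: tool top leans to F -x
    return R.from_euler('z',yaw,degrees=True)*R.from_euler('y',pitch,degrees=True)*R.from_euler('x',180,degrees=True)
def rel(p0,R0,p1,R1):
    return np.round(R0.inv().apply(np.array(p1)-p0)/.5,4).tolist(), np.round(np.degrees((R0.inv()*R1).as_rotvec())/360,4).tolist()
E
python3 - <<'E'
import sys; sys.path.insert(0,'.')
from h import *
np.set_printoptions(precision=3,suppress=True,linewidth=150)
for cam in('top','side'):
    c=r.capture(cam); T=pose(c,r.get_state()); d=c['range_z']
    v,u=np.mgrid[0:420:2,0:560:2]; K=np.array([[c['fx'],0,c['cx']],[0,c['fy'],c['cy']],[0,0,1]])
    q=cv2.undistortPoints(np.stack([u.ravel(),v.ravel()],1).astype(float)[:,None],K,np.array(c['dist_coeffs'],float))[:,0]
    z=d[0:420:2,0:560:2].ravel(); P=(np.c_[q[:,0],-q[:,1],-np.ones(len(q))]*z[:,None])@T[:3,:3].T+T[:3,3]; P=P[z>0]
    H=np.full((11,13),-1.)
    for p in P:
        i=int(p[0]/.1); j=int((p[1]+.5)/.1)
        if 0<=i<11 and 0<=j<13 and p[0]>0 and p[1]>-.5: H[i,j]=max(H[i,j],p[2])
    print(cam,'rows x 0..1, cols y -.5...'); print(H)
R0=tool(0,-16); p0=np.array([.186,.649,.227])
print(rel(p0,R0,[.186,.649,.36],R0)); print(rel(p0,R0,F2W([-25,0,0])*0+[*(F2W(np.array([-.02,0,0]))[:2]),.36],tool(0,.8)))
E
```

```text
top rows x 0..1, cols y -.5...
[[-0.747 -0.747 -0.751 -0.206 -1.    -1.    -0.645 -0.749 -0.744 -0.75  -0.749 -0.747 -0.656]
 [-0.751 -0.751 -0.751  0.004  0.006  0.005  0.003 -0.751 -0.753 -0.75  -0.75  -0.75  -0.748]
 [ 0.007  0.004  0.004  0.003  0.004  0.003  0.004  0.005  0.004 -1.    -1.    -1.    -1.   ]
 [ 0.016  0.009  0.013  0.016  0.015  0.011  0.012  0.019  0.018 -1.    -1.    -1.    -1.   ]
 [ 0.015  0.008  0.015  0.126  0.019  0.032  0.035  0.032  0.012 -1.    -1.    -1.    -1.   ]
 [ 0.205  0.009  0.015  0.141  0.027  0.145  0.156  0.147  0.024  0.001 -1.    -1.    -1.   ]
 [ 0.162  0.079  0.014  0.14   0.04   0.144  0.006  0.039  0.15   0.003 -1.    -1.    -1.   ]
 [ 0.028  0.035  0.033  0.017  0.008  0.007  0.007  0.04   0.037 -1.    -1.    -1.    -1.   ]
 [ 0.06   0.011  0.01   0.112  0.113  0.111  0.008  0.007  0.036  0.007 -1.    -1.    -1.   ]
 [ 0.007  0.007  0.007  0.113  0.114  0.114  0.007  0.006  0.007  0.004 -1.    -1.    -1.   ]
 [ 0.008  0.006  0.006  0.005 -1.     0.006  0.004  0.006  0.005  0.006 -1.    -1.    -1.   ]]
side rows x 0..1, cols y -.5...
[[
[... 420 characters left out ...]
.036  0.033  0.013  0.013  0.02   0.014 -1.   ]
 [ 0.206  0.006  0.013  0.142  0.031  0.148  0.155  0.146  0.023  0.024  0.012  0.013  0.   ]
 [ 0.159  0.077  0.015  0.125  0.039  0.005  0.005  0.039  0.185  0.208  0.213  0.213  0.001]
 [ 0.028  0.034  0.035  0.018  0.008  0.006  0.005  0.037  0.184  0.208  0.212  0.216 -1.   ]
 [ 0.061  0.006  0.011  0.111  0.112  0.109  0.005  0.005  0.092  0.183  0.089  0.094 -1.   ]
 [ 0.005  0.005  0.004  0.112  0.113  0.11   0.004  0.006  0.005  0.006  0.095  0.098 -1.   ]
 [ 0.381  0.484  0.473  0.455  0.439  0.18   0.179  0.18   0.18   0.18   0.323  0.323  0.002]]
([-0.0, 0.0, -0.266], [0.0, 0.0, 0.0])
([1.1692, 1.3131, -0.266], [-0.0, 0.0, -0.0467])
```

>>> {"api": "jog_arm", "payload": {
  "travel": [
    [0, 0, -0.12],
    [0, 0, -0.24],
    [0.1, 0.11, -0.266],
    [0.18, 0.2, -0.266],
    [0.26, 0.29, -0.266],
    [0.34, 0.38, -0.266],
    [0.42, 0.47, -0.266],
    [0.5, 0.56, -0.266],
    [0.585, 0.657, -0.266],
    [0.585, 0.657, -0.266]
  ],
  "dr": [
    [0, 0, 0],
    [0, 0, 0],
    [0, 0, -0.01],
    [0, 0, -0.02],
    [0, 0, -0.03],
    [0, 0, -0.04],
    [0, 0, -0.0467],
    [0, 0, -0.0467],
    [0, 0, -0.0467],
    [0, 0, -0.0467]
  ],
  "claw": [1, 1, 1, 1, 1, 1, 1, 1, 1, 1]
}}

```text
time_s: 2.35
tcp_pos: [0.3776, 0.2494, 0.3604]
eef_rot: [-179.9, -0.1, 0.6]
contact_force: [0.4, 1.7, -1.5]
gripper_width: 0.0876
gripper_force: 0.0
```

Run:
```python
from h import *
s=r.get_state(); print(s['time_s'],s['tcp_pos'],s['eef_rot'],s['joints'],s['contact_force'])
R0=tool(0,.8); p0=np.array([.186,.649,.227])+tool(0,-16).apply(np.array([.585,.657,-.266])*.5); print(p0)
print(rel(p0,R0,[*(F2W(np.array([-.02,0,0]))[:2]),.30],R0))
```

```text
2.35 [0.37757134 0.24941865 0.36042057] [-1.79926749e+02 -6.88073042e-02  5.97672155e-01] [ 5.85442673e+01 -4.82285678e+00 -1.22433522e+01  1.96112834e-02
 -8.24809038e+01  3.20508993e+01] [ 0.44625492  1.65620307 -1.5166372 ]
[0.37662217 0.25260161 0.36      ]
([0.3697, 0.797, 0.12], [0.0, 0.0, 0.0])
```

>>> {"api": "jog_arm", "payload": {
  "travel": [
    [0.05, 0.11, 0],
    [0.1, 0.22, 0],
    [0.15, 0.33, 0],
    [0.2, 0.44, 0],
    [0.25, 0.55, 0],
    [0.3, 0.66, 0.02],
    [0.34, 0.75, 0.07],
    [0.37, 0.797, 0.12],
    [0.37, 0.797, 0.12],
    [0.37, 0.797, 0.12]
  ],
  "dr": [
    [0, 0, 0],
    [0, 0, 0],
    [0, 0, 0],
    [0, 0, 0],
    [0, 0, 0],
    [0, 0, 0],
    [0, 0, 0],
    [0, 0, 0],
    [0, 0, 0],
    [0, 0, 0]
  ],
  "claw": [1, 1, 1, 1, 1, 1, 1, 0.5, 0.5, 0.5]
}}

```text
time_s: 3.6
tcp_pos: [0.5677, -0.1427, 0.2999]
eef_rot: [180.0, -0.0, 0.8]
contact_force: [-0.5, -0.3, 0.0]
gripper_width: 0.0632
gripper_force: 0.0
```

```bash
cat > w.py <<'E'
from h import *
import sys
np.set_printoptions(precision=4,suppress=True)
def look(cam,fn,names):
    s=r.get_state(); c=r.capture(cam); T=pose(c,s); save(c,fn)
    for n in names:
        for t in r.tip_of(n,cam)[:1]:
            o,d=ray(c,T,t['at']); print(cam,n,t['conf'],np.array(t['at']),at_depth(c,T,t['at']))
    return c,T
if __name__=='__main__':
    s=r.get_state(); print(s['time_s'],s['tcp_pos'],s['eef_rot'],s['joints'],s['contact_force'])
    N=('fixture','latch_pivot','keeper_mid','hook_tip','handle_mid','loop_bar','tab_top')
    k=sys.argv[1]
    for cam in ('wrist','side'): look(cam,cam+k+'.png',N)
E
python3 w.py 1
```

```text
3.6 [ 0.5677 -0.1427  0.2999] [179.9855  -0.0097   0.8499] [  5.0255   9.9056  -4.2743   0.0157 -75.8115  85.8206] [-0.4895 -0.3383  0.0093]
wrist fixture 0.72 [285.6 153.1] [ 0.605 -0.145  0.122]
wrist latch_pivot 0.92 [281.8 208.6] [ 0.5188 -0.1421  0.0509]
wrist keeper_mid 0.55 [276.4 134.1] [ 0.6195 -0.1335  0.0408]
wrist hook_tip 0.8 [280.8 142.4] [ 0.6098 -0.1395  0.0528]
wrist handle_mid 0.56 [282.  230.6] [ 0.5063 -0.1425  0.1019]
wrist loop_bar 0.62 [281.8 148.1] [ 0.6093 -0.1408  0.1127]
wrist tab_top 0.85 [282.1 166.1] [ 0.5932 -0.1414  0.1366]
side fixture 0.57 [268.9 210. ] [ 0.5664 -0.171   0.0288]
side latch_pivot 0.64 [244.1 202.5] [ 0.5064 -0.1656  0.066 ]
side keeper_mid 0.9 [280.5 193. ] [ 0.6089 -0.145   0.0496]
side hook_tip 0.74 [282.  190.5] [ 0.6196 -0.131   0.0449]
side handle_mid 0.32 [277.1 159.8] [0.7    0.071  0.0026]
side loop_bar 0.86 [281.2 171.2] [ 0.6067 -0.1502  0.1164]
side tab_top 0.7 [276.6 161.2] [0.6954 0.0645 0.0024]
```

View pics/wrist1.png

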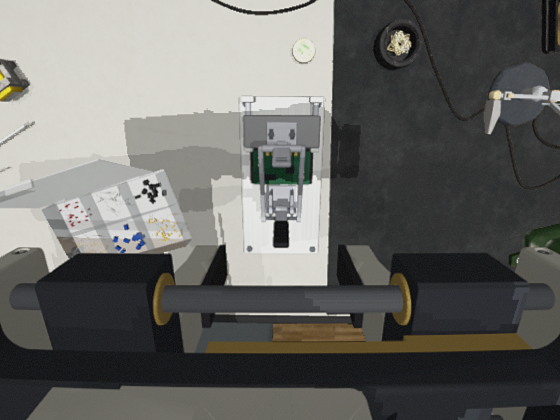

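Run:
```python
from h import *
np.set_printoptions(precision=4,suppress=True)
s=r.get_state(); c=r.capture('wrist'); T=pose(c,s)
g=cv2.cvtColor(c['pixels'],cv2.COLOR_RGB2GRAY)
m=r.regions_of('fixture','wrist')[0]; print(m['conf'],m['extent'])
q=cv2.boxPoints(cv2.minAreaRect(np.argwhere(m['pixels'])[:,::-1].astype(np.float32))); print(q,[at_z(c,T,p,.012) for p in q])
for cols in ([249,248],[313,249]): print(at_z(c,T,cols,.012))
for n in ('loop','lever','tab_top','loop_bar'):
    for b in r.boxes_of(n,'wrist')[:1]: print(n,b)
for v in range(138,190,2): print(v, at_depth(c,T,(282,v)), at_depth(c,T,(276,v)))
for v in range(216,252,3): print(v, at_depth(c,T,(281,v)))
cv2.imwrite('pics/z1.png',cv2.resize(c['pixels'][90:260,235:335,::-1],(340,578),interpolation=2))
```

```text
0.75 [240.8, 94.1, 326.2, 253.8]
[[238.  95.]
 [324.  95.]
 [324. 252.]
 [238. 252.]] [array([ 0.6691, -0.0802,  0.012 ]), array([ 0.6707, -0.1984,  0.012 ]), array([ 0.4341, -0.2111,  0.012 ]), array([ 0.4322, -0.0736,  0.012 ])]
[ 0.4395 -0.0913  0.012 ]
[ 0.4392 -0.1933  0.012 ]
loop {'extent': [254.3, 146.5, 302.9, 221.6], 'conf': 0.96}
lever {'extent': [257.7, 145.7, 305.8, 249.7], 'conf': 0.82}
tab_top {'extent': [258.4, 143.5, 303.0, 221.3], 'conf': 0.59}
loop_bar {'extent': [259.5, 144.4, 303.7, 217.5], 'conf': 0.67}
138 [ 0.614  -0.1414  0.0398] [ 0.6138 -0.1334  0.039 ]
140 [ 0.6114 -0.1415  0.0399] [ 0.6113 -0.1334  0.0399]
142 [ 0.61   -0.1415  0.053 ] [ 0.6087 -0.1335  0.0407]
144 [ 0.6076 -0.1415  0.0552] [ 0.6076 -0.1338  0.0558]
146 [ 0.611  -0.1415  0.11  ] [ 0.6109 -0.1348  0.11  ]
148 [ 0.6091 -0.1415  0.1135] [ 0.609  -0.1348  0.1126]
150 [ 0.6074 -0.1415  0.117 ] [ 0.6072 -0.1349  0.1168]
152 [ 0.6057 -0.1416  0.121 ] [ 0.6056 -0.135   0.1209]
154 [ 0.6039 -0.1416  0.124 ] [ 0.6038 -0.1351  0.124 ]
156 [ 0.6026 -0.1416  0.1298] [ 0.6025 -0.1352  0.1298]
158 [ 0.6
[... 546 characters left out ...]
253]
178 [ 0.5563 -0.1422  0.0249] [ 0.5564 -0.1336  0.0256]
180 [ 0.5534 -0.1423  0.0247] [ 0.5534 -0.1337  0.0254]
182 [ 0.5505 -0.1423  0.0252] [ 0.5504 -0.1337  0.025 ]
184 [ 0.5449 -0.1424  0.0136] [ 0.5449 -0.1335  0.0142]
186 [ 0.5422 -0.1424  0.0149] [ 0.542  -0.1336  0.0148]
188 [ 0.539  -0.1425  0.0145] [ 0.5391 -0.1336  0.0154]
216 [ 0.5137 -0.1415  0.0684]
219 [ 0.5115 -0.1415  0.0742]
222 [ 0.5105 -0.1416  0.0832]
225 [ 0.5089 -0.1416  0.0898]
228 [ 0.5069 -0.1417  0.0952]
231 [ 0.506  -0.1417  0.1031]
234 [ 0.5044 -0.1417  0.1091]
237 [ 0.503  -0.1418  0.1151]
240 [ 0.5015 -0.1418  0.1206]
243 [ 0.4989 -0.1419  0.1235]
246 [ 0.4951 -0.1419  0.1238]
249 [ 0.4381 -0.1423  0.0111]
```

View pics/z1.png

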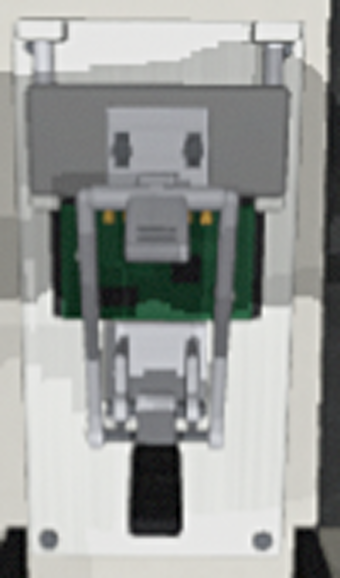

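```bash
cat >> h.py <<'E'
Fo=np.array([.586,-.1408]); Fy=.75
import os
def cmd(): j=json.load(open('cmd.json')); return np.array(j['p']),R.from_quat(j['q'])
def setcmd(p,q): json.dump({'p':list(map(float,p)),'q':q.as_quat().tolist()},open('cmd.json','w'))
def applied(tr,dr): # after a call's last row
    p,q=cmd(); setcmd(p+q.apply(np.array(tr)*.5), q*R.from_rotvec(np.radians(np.array(dr)*360)))
def plan(fx,z,pitch,fy=0.): # F coords m, tool at F
    p,q=cmd(); w=F2W([fx,fy,z]); o=rel(p,q,w,tool(pitch,Fy)); print(fx,z,pitch,o); return o
E
python3 - <<'E'
from h import *
p=np.array([.186,.649,.227])+tool(0,-16).apply(np.array([.585,.657,-.266])*.5)
q=tool(0,-16)*R.from_rotvec([0,0,np.radians(-.0467*360)])
setcmd(p,q); applied([.37,.797,.12],[0,0,0]); print(cmd()[0])
o=plan(-.0011,.1614,-25)
applied(*o); plan(.0202,.1161,-25)
E
```

```text
[ 0.56725098 -0.14323663  0.3       ]
-0.0011 0.1614 -25 ([0.0354, -0.0043, 0.2772], [-0.0, 0.0694, 0.0002])
0.0202 0.1161 -25 ([0.0003, -0.0, 0.1001], [-0.0, 0.0, -0.0])
```

>>> {"api": "jog_arm", "payload": {
  "travel": [
    [0.01, -0.0043, 0.07],
    [0.02, -0.0043, 0.14],
    [0.0354, -0.0043, 0.2],
    [0.0354, -0.0043, 0.25],
    [0.0354, -0.0043, 0.2772],
    [0.0354, -0.0043, 0.2772],
    [0.0354, -0.0043, 0.2772],
    [0.0354, -0.0043, 0.2772],
    [0.0354, -0.0043, 0.2772],
    [0.0354, -0.0043, 0.2772]
  ],
  "dr": [
    [0, 0.02, 0],
    [0, 0.04, 0],
    [0, 0.06, 0.0002],
    [0, 0.0694, 0.0002],
    [0, 0.0694, 0.0002],
    [0, 0.0694, 0.0002],
    [0, 0.0694, 0.0002],
    [0, 0.0694, 0.0002],
    [0, 0.0694, 0.0002],
    [0, 0.0694, 0.0002]
  ],
  "claw": [0.5, 0.5, 0.5, 0.5, 0.5, 0.5, 0.5, 0.5, 0.5, 0.5]
}}

```text
time_s: 5.95
tcp_pos: [0.5852, -0.1407, 0.1613]
eef_rot: [-180.0, -25.0, 0.8]
contact_force: [1.6, -0.2, -0.2]
gripper_width: 0.0439
gripper_force: 0.0
```

Run:
```python
from h import *
np.set_printoptions(precision=4,suppress=True)
s=r.get_state(); print(s['tcp_pos'],s['eef_rot'],s['contact_force'],cmd()[0])
a=r.capture('side'); c=r.capture('wrist'); T=pose(c,s); b=r.boxes_of('tab_top','wrist')[:1]; print(b, proj(c,T,F2W([.0095,0,.139])),proj(c,T,F2W([.0095,.01,.139])))
A=cv2.resize(a['pixels'][130:230,190:330],(560,400)); B=c['pixels'][60:340,120:440]; B=cv2.resize(B,(240,210))
o=np.zeros((400,800,3),np.uint8); o[:,:560]=A; o[:210,560:]=B; cv2.imwrite('pics/p2.png',o[:,:,::-1])
```

```text
[ 0.5852 -0.1407  0.1613] [-179.9816  -25.011     0.7617] [ 1.5925 -0.2375 -0.241 ] [ 0.5849 -0.1408  0.1614]
[{'extent': [246.0, 217.9, 317.1, 342.3], 'conf': 0.73}] [283.7637 241.8686] [268.3041 241.874 ]
```

View pics/p2.png

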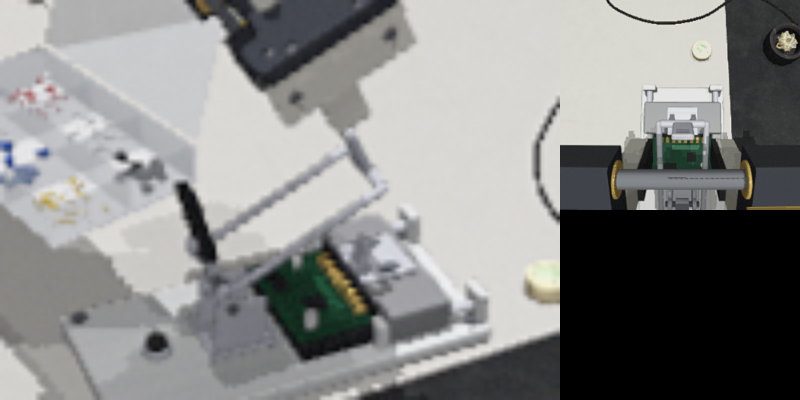

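>>> {"api": "jog_arm", "payload": {
  "travel": [
    [0, 0, 0.03],
    [0, 0, 0.06],
    [0, 0, 0.085],
    [0, 0, 0.1],
    [0, 0, 0.1],
    [0, 0, 0.1],
    [0, 0, 0.1],
    [0, 0, 0.1],
    [0, 0, 0.1],
    [0, 0, 0.1]
  ],
  "dr": [
    [0, 0, 0],
    [0, 0, 0],
    [0, 0, 0],
    [0, 0, 0],
    [0, 0, 0],
    [0, 0, 0],
    [0, 0, 0],
    [0, 0, 0],
    [0, 0, 0],
    [0, 0, 0]
  ],
  "claw": [0.5, 0.5, 0.5, 0.5, 0.5, 0.1, 0.1, 0.1, 0.1, 0.1],
  "newtons": 30
}}

```text
time_s: 7.35
tcp_pos: [0.6064, -0.1408, 0.1162]
eef_rot: [-180.0, -25.0, 0.7]
contact_force: [0.4, -3.7, 1.0]
gripper_width: 0.0199
gripper_force: 30.0
```

Run:
```python
from h import *
applied([0,0,.1],[0,0,0])
# path: bar pose (bx,bz) with lever angle -> tool
def bar(bx,bz,L):
    a=1.31+L; pin=np.array([-70+18*np.cos(a),45+18*np.sin(a)]); v=np.array([bx,bz])-pin
    s=np.arctan2(v[1],v[0]); return s,np.hypot(*v)
t=np.array
from scipy.optimize import brentq
def go(L,s):
    a=1.31+L; b=np.array([-70+18*np.cos(a)+110*np.cos(s),45+18*np.sin(a)+110*np.sin(s)])
    tcp=b+9*np.array([-np.sin(s),np.cos(s)]); print('L',L,'bar',b.round(1)); return plan(tcp[0]/1e3,tcp[1]/1e3,-np.degrees(s))
print(cmd()[0])
for L,s in ((.58,.436),(.45,.40),(.3,.33),(.15,.25),(.05,.18),(.02,.10)): go(L,s)
```

```text
[ 0.60603505 -0.14055021  0.11607871]
L 0.58 bar [ 24.1 108.5]
0.02025985602522093 0.11670365133515045 -24.98095986770389 ([0.0009, -0.0, -0.0009], [-0.0, -0.0, -0.0])
L 0.45 bar [ 27.9 105.5]
0.024426561159467657 0.11380434430845467 -22.918311805232932 ([0.006, -0.0, 0.0078], [-0.0, -0.0057, -0.0])
L 0.3 bar [33.4 98.6]
0.03044278516065498 0.10714528363477602 -18.907607239317166 ([0.0113, -0.0, 0.025], [-0.0, -0.0169, -0.0])
L 0.15 bar [38.6 90.1]
0.03634398679164146 0.09882427785480292 -14.32394487827058 ([0.015, -0.0, 0.0451], [-0.0, -0.0296, -0.0])
L 0.05 bar [42.  82.3]
0.0403778360319065 0.09114940915576945 -10.313240312354818 ([0.0158, -0.0, 0.0624], [-0.0, -0.0408, -0.0])
L 0.02 bar [43.7 73.5]
0.04284452639256841 0.08241738412123213 -5.729577951308233 ([0.0129, -0.0, 0.0803], [-0.0, -0.0535, -0.0])
```

>>> {"api": "jog_arm", "payload": {
  "travel": [
    [0.003, 0, 0.004],
    [0.006, 0, 0.008],
    [0.009, 0, 0.016],
    [0.0113, 0, 0.025],
    [0.013, 0, 0.035],
    [0.015, 0, 0.045],
    [0.0155, 0, 0.054],
    [0.0158, 0, 0.0624],
    [0.0158, 0, 0.0624],
    [0.0158, 0, 0.0624]
  ],
  "dr": [
    [0, -0.003, 0],
    [0, -0.0057, 0],
    [0, -0.011, 0],
    [0, -0.0169, 0],
    [0, -0.023, 0],
    [0, -0.0296, 0],
    [0, -0.035, 0],
    [0, -0.0408, 0],
    [0, -0.0408, 0],
    [0, -0.0408, 0]
  ],
  "claw": [0.1, 0.1, 0.1, 0.1, 0.1, 0.1, 0.1, 0.1, 0.1, 0.1]
}}

```text
time_s: 8.6
tcp_pos: [0.6199, -0.1408, 0.0865]
eef_rot: [-180.0, -9.4, 0.7]
contact_force: [-11.5, -4.4, -3.3]
gripper_width: 0.0194
gripper_force: 30.0
```

Run:
```python
from h import *
np.set_printoptions(precision=4,suppress=True)
applied([.0158,0,.0624],[0,-.0408,0])
s=r.get_state(); c=r.capture('side')
cv2.imwrite('pics/p3.png',cv2.resize(c['pixels'][130:230,190:330,::-1],(700,500)))
print(cmd()[0],s['tcp_pos'],s['eef_rot'],s['contact_force'])
def go(L,s):
    a=1.31+L; b=np.array([-70+18*np.cos(a)+110*np.cos(s),45+18*np.sin(a)+110*np.sin(s)])
    tcp=b+9*np.array([-np.sin(s),np.cos(s)]); print('L',L,'bar',b.round(1)); return plan(tcp[0]/1e3,tcp[1]/1e3,-np.degrees(s))
for L,s in ((.03,.1),(.03,.0),(.03,-.05),(.03,-.1),(.03,-.14)): go(L,s)
```

```text
[ 0.6264 -0.1403  0.0911] [ 0.6199 -0.1408  0.0865] [-179.9642   -9.4498    0.6696] [-11.4535  -4.394   -3.3479]
L 0.03 bar [43.6 73.5]
0.042669507971313664 0.08245943506916908 -5.729577951308233 ([0.0014, -0.0, 0.0179], [-0.0, -0.0127, -0.0])
L 0.03 bar [44.1 62.5]
0.044117550540552275 0.07152272175051576 -0.0 ([0.0004, -0.0, 0.0399], [-0.0, -0.0286, -0.0])
L 0.03 bar [44. 57.]
0.04442989170743468 0.06601376547429583 2.8647889756541165 ([-0.001, -0.0, 0.0509], [-0.0, -0.0366, -0.0])
L 0.03 bar [43.6 51.5]
0.04446650947095657 0.06049608340686688 5.729577951308233 ([-0.0029, -0.0, 0.0618], [-0.0, -0.0445, -0.0])
L 0.03 bar [43.  47.2]
0.04429719815574048 0.05608492310556347 8.021409131831525 ([-0.0048, 0.0, 0.0704], [-0.0, -0.0509, -0.0])
```

View pics/p3.png

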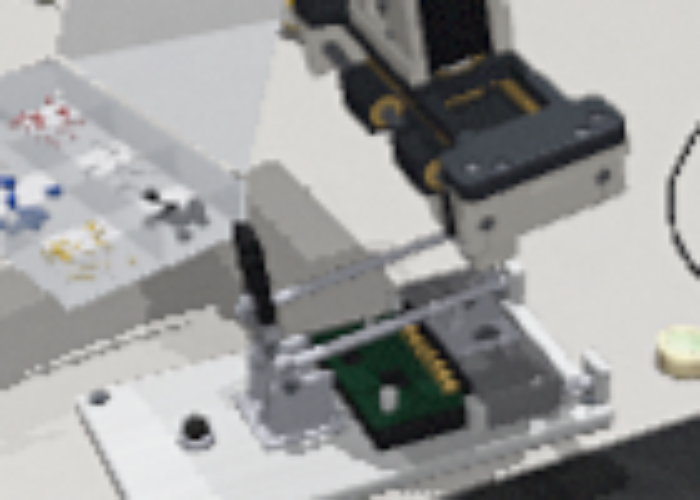

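Run:
```python
from h import *
plan(.048,.090,-9);plan(.053,.086,-7)
```

```text
0.048 0.09 -9 ([0.0146, -0.0, 0.005], [-0.0, -0.0036, -0.0])
0.053 0.086 -7 ([0.023, -0.0, 0.0146], [-0.0, -0.0092, -0.0])
```

>>> {"api": "jog_arm", "payload": {
  "travel": [
    [0.005, 0, 0.002],
    [0.01, 0, 0.004],
    [0.0146, 0, 0.005],
    [0.0175, 0, 0.008],
    [0.02, 0, 0.011],
    [0.023, 0, 0.0146],
    [0.023, 0, 0.0146],
    [0.023, 0, 0.0146],
    [0.023, 0, 0.0146],
    [0.023, 0, 0.0146]
  ],
  "dr": [
    [0, -0.001, 0],
    [0, -0.002, 0],
    [0, -0.0036, 0],
    [0, -0.006, 0],
    [0, -0.008, 0],
    [0, -0.0092, 0],
    [0, -0.0092, 0],
    [0, -0.0092, 0],
    [0, -0.0092, 0],
    [0, -0.0092, 0]
  ],
  "claw": [0.1, 0.1, 0.1, 0.1, 0.1, 0.1, 0.1, 0.1, 0.1, 0.1],
  "newtons": 45
}}

```text
time_s: 9.9
tcp_pos: [0.6294, -0.1407, 0.0801]
eef_rot: [-179.9, -5.8, 0.6]
contact_force: [-16.3, -5.4, -4.3]
gripper_width: 0.0195
gripper_force: 45.0
```

```bash
cat >> h.py <<'E'
def Fpos(p):
    a=np.radians(Fy); d=np.array(p[:2])-Fo; return np.array([d[0]*np.cos(a)+d[1]*np.sin(a),-d[0]*np.sin(a)+d[1]*np.cos(a),p[2]])*1e3
def barest(s):
    # bar in F (mm) with tool aligned to tab, bar 9 mm beyond TCP
    q=R.from_euler('xyz',s['eef_rot'],degrees=True); return Fpos(np.array(s['tcp_pos'])+q.apply([0,0,.009])), Fpos(s['tcp_pos'])
E
python3 - <<'E'
from h import *
np.set_printoptions(precision=4,suppress=True)
applied([.023,0,.0146],[0,-.0092,0])
s=r.get_state(); print(barest(s),s['eef_rot'],s['contact_force'],Fpos(cmd()[0]))
E
```

```text
(array([44.33  , -0.4338, 71.196 ]), array([43.4167, -0.4418, 80.1495])) [-179.9368   -5.8239    0.6266] [-16.2667  -5.3502  -4.2802] [52.9947 -0.0088 86.0079]
```

Run:
```python
from h import *
plan(.051,.076,-2);plan(.0505,.066,3);plan(.050,.060,7)
```

```text
0.051 0.076 -2 ([-0.0064, -0.0, 0.0194], [-0.0, -0.0138, -0.0])
0.0505 0.066 3 ([-0.0098, -0.0, 0.0391], [-0.0, -0.0277, -0.0])
0.05 0.06 7 ([-0.0123, -0.0, 0.0509], [-0.0, -0.0388, -0.0])
```

>>> {"api": "jog_arm", "payload": {
  "travel": [
    [-0.003, 0, 0.01],
    [-0.0064, 0, 0.0194],
    [-0.008, 0, 0.03],
    [-0.0098, 0, 0.039],
    [-0.011, 0, 0.045],
    [-0.0123, 0, 0.0509],
    [-0.0123, 0, 0.0509],
    [-0.0123, 0, 0.0509],
    [-0.0123, 0, 0.0509],
    [-0.0123, 0, 0.0509]
  ],
  "dr": [
    [0, -0.007, 0],
    [0, -0.0138, 0],
    [0, -0.021, 0],
    [0, -0.0277, 0],
    [0, -0.033, 0],
    [0, -0.0388, 0],
    [0, -0.0388, 0],
    [0, -0.0388, 0],
    [0, -0.0388, 0],
    [0, -0.0388, 0]
  ],
  "claw": [0.1, 0.1, 0.1, 0.1, 0.1, 0.1, 0.1, 0.1, 0.1, 0.1]
}}

```text
time_s: 11.15
tcp_pos: [0.6308, -0.1405, 0.0569]
eef_rot: [-180.0, 7.7, 0.7]
contact_force: [-10.4, -6.0, -4.5]
gripper_width: 0.0191
gripper_force: 45.0
```

Run:
```python
from h import *
np.set_printoptions(precision=4,suppress=True)
applied([-.0123,0,.0509],[0,-.0388,0])
s=r.get_state(); print(barest(s),s['eef_rot'],s['contact_force'],Fpos(cmd()[0]))
plan(.048,.056,8);plan(.048,.053,8.5)
```

```text
(array([43.5654, -0.3114, 48.0258]), array([44.7673, -0.3195, 56.9452])) [-179.9521    7.6746    0.7224] [-10.4255  -6.0295  -4.5346] [49.9849 -0.0014 59.9989]
0.048 0.056 8 ([-0.003, -0.0, 0.0084], [-0.0, -0.0028, -0.0])
0.048 0.053 8.5 ([-0.0022, 0.0, 0.0144], [-0.0, -0.0042, -0.0])
```

>>> {"api": "jog_arm", "payload": {
  "travel": [
    [-0.001, 0, 0.004],
    [-0.002, 0, 0.008],
    [-0.0022, 0, 0.0124],
    [-0.0022, 0, 0.0124],
    [-0.0022, 0, 0.0124],
    [-0.0022, 0, 0.0124],
    [-0.0022, 0, 0.0124],
    [-0.0022, 0, 0.0124],
    [-0.0022, 0, 0.0124],
    [-0.0022, 0, 0.0124]
  ],
  "dr": [
    [0, -0.001, 0],
    [0, -0.0028, 0],
    [0, -0.0042, 0],
    [0, -0.0042, 0],
    [0, -0.0042, 0],
    [0, -0.0042, 0],
    [0, -0.0042, 0],
    [0, -0.0042, 0],
    [0, -0.0042, 0],
    [0, -0.0042, 0]
  ],
  "claw": [0.1, 0.1, 0.1, 0.1, 0.1, 0.1, 0.1, 0.1, 0.1, 0.1]
}}

```text
time_s: 12.4
tcp_pos: [0.6307, -0.1406, 0.0527]
eef_rot: [-180.0, 9.0, 0.8]
contact_force: [-8.0, -4.5, 3.4]
gripper_width: 0.0188
gripper_force: 45.0
```

Run:
```python
from h import *
np.set_printoptions(precision=4,suppress=True)
applied([-.0022,0,.0124],[0,-.0042,0])
s=r.get_state(); print(barest(s),s['eef_rot'],s['contact_force'],Fpos(cmd()[0]))
for x in (.040,.034,.029,.024):plan(x,.0545,8.5)
```

```text
(array([43.2548, -0.3689, 43.8007]), array([44.6598, -0.3712, 52.6903])) [-179.983     8.9811    0.7668] [-7.9735 -4.5178  3.406 ] [48.1392  0.0005 53.9787]
0.04 0.0545 8.5 ([-0.0163, 0.0, 0.0014], [-0.0, -0.0, -0.0])
0.034 0.0545 8.5 ([-0.0281, 0.0, 0.0031], [-0.0, -0.0, -0.0])
0.029 0.0545 8.5 ([-0.038, 0.0, 0.0046], [-0.0, -0.0, -0.0])
0.024 0.0545 8.5 ([-0.0479, 0.0, 0.0061], [-0.0, -0.0, -0.0])
```

>>> {"api": "jog_arm", "payload": {
  "travel": [
    [-0.008, 0, 0.003],
    [-0.0163, 0, 0.005],
    [-0.022, 0, 0.007],
    [-0.028, 0, 0.009],
    [-0.034, 0, 0.01],
    [-0.038, 0, 0.011],
    [-0.038, 0, 0.011],
    [-0.038, 0, 0.011],
    [-0.038, 0, 0.011],
    [-0.038, 0, 0.011]
  ],
  "dr": [
    [0, 0, 0],
    [0, 0, 0],
    [0, 0, 0],
    [0, 0, 0],
    [0, 0, 0],
    [0, 0, 0],
    [0, 0, 0],
    [0, 0, 0],
    [0, 0, 0],
    [0, 0, 0]
  ],
  "claw": [0.1, 0.1, 0.1, 0.1, 0.1, 0.1, 0.1, 0.1, 0.1, 0.1]
}}

```text
time_s: 13.65
tcp_pos: [0.6231, -0.1405, 0.0537]
eef_rot: [179.9, 7.6, 0.9]
contact_force: [15.9, -5.8, 2.9]
gripper_width: 0.0191
gripper_force: 45.0
```

Run:
```python
from h import *
np.set_printoptions(precision=4,suppress=True)
applied([-.038,0,.011],[0,0,0])
s=r.get_state(); print(barest(s),s['eef_rot'],s['contact_force'],Fpos(cmd()[0]))
for x in (.026,.023,.02):plan(x,Fpos(cmd()[0])[2]/1e3,8.5)
```

```text
(array([35.8896, -0.2122, 44.795 ]), array([37.0857, -0.1971, 53.7152])) [179.9277   7.6369   0.9293] [15.8613 -5.8233  2.9108] [28.5351  0.0038 51.3461]
0.026 0.051346117680818586 8.5 ([-0.005, 0.0, 0.0007], [-0.0, -0.0, -0.0])
0.023 0.051346117680818586 8.5 ([-0.0109, 0.0, 0.0016], [-0.0, -0.0, -0.0])
0.02 0.051346117680818586 8.5 ([-0.0169, 0.0, 0.0025], [-0.0, -0.0, -0.0])
```

>>> {"api": "jog_arm", "payload": {
  "travel": [
    [-0.003, 0, 0.0005],
    [-0.006, 0, 0.001],
    [-0.009, 0, 0.0015],
    [-0.01, 0, 0.0015],
    [-0.01, 0, 0.0015],
    [-0.01, 0, 0.0015],
    [-0.01, 0, 0.0015],
    [-0.01, 0, 0.0015],
    [-0.01, 0, 0.0015],
    [-0.01, 0, 0.0015]
  ],
  "dr": [
    [0, 0, 0],
    [0, 0, 0],
    [0, 0, 0],
    [0, 0, 0],
    [0, 0, 0],
    [0, 0, 0],
    [0, 0, 0],
    [0, 0, 0],
    [0, 0, 0],
    [0, 0, 0]
  ],
  "claw": [0.1, 0.1, 0.1, 0.1, 0.1, 0.1, 0.1, 0.1, 0.1, 0.1]
}}

```text
time_s: 14.9
tcp_pos: [0.6183, -0.1406, 0.0536]
eef_rot: [179.9, 7.6, 0.9]
contact_force: [16.7, -6.7, 1.1]
gripper_width: 0.0196
gripper_force: 45.0
```

Run:
```python
from h import *
np.set_printoptions(precision=4,suppress=True)
applied([-.01,0,.0015],[0,0,0])
s=r.get_state(); print(barest(s),s['eef_rot'],s['contact_force'],Fpos(cmd()[0]))
```

```text
(array([31.0767, -0.2176, 44.6655]), array([32.2691, -0.2027, 53.5862])) [179.9292   7.6132   0.9306] [16.6767 -6.6529  1.1319] [23.4792  0.0045 51.3431]
```

>>> {"api": "jog_arm", "payload": {
  "travel": [
    [-0.003, 0, 0.0005],
    [-0.006, 0, 0.001],
    [-0.008, 0, 0.0012],
    [-0.008, 0, 0.0012],
    [-0.008, 0, 0.0012],
    [-0.008, 0, 0.0012],
    [-0.008, 0, 0.0012],
    [-0.008, 0, 0.0012],
    [-0.008, 0, 0.0012],
    [-0.008, 0, 0.0012]
  ],
  "dr": [
    [0, 0, 0],
    [0, 0, 0],
    [0, 0, 0],
    [0, 0, 0],
    [0, 0, 0],
    [0, 0, 0],
    [0, 0, 0],
    [0, 0, 0],
    [0, 0, 0],
    [0, 0, 0]
  ],
  "claw": [0.1, 0.1, 0.1, 0.1, 0.1, 0.1, 0.1, 0.1, 0.1, 0.1]
}}

```text
time_s: 16.15
tcp_pos: [0.6154, -0.1406, 0.0538]
eef_rot: [179.9, 7.5, 0.9]
contact_force: [19.5, -6.4, 0.6]
gripper_width: 0.0191
gripper_force: 45.0
```

Run:
```python
from h import *
np.set_printoptions(precision=4,suppress=True)
applied([-.008,0,.0012],[0,0,0])
s=r.get_state(); print(barest(s),s['eef_rot'],s['contact_force'],Fpos(cmd()[0]))
```

```text
(array([28.2487, -0.2049, 44.8729]), array([29.4203, -0.1892, 53.7963])) [179.9254   7.4804   0.9439] [19.4598 -6.4315  0.6367] [19.4344  0.0051 51.3406]
```

Run:
```python
from h import *
plan(.028,.0555,8);plan(.029,.110,4);plan(.0,.170,0)
```

```text
0.028 0.0555 8 ([0.0157, 0.0, -0.0108], [-0.0, 0.0014, -0.0])
0.029 0.11 4 ([0.0016, -0.0, -0.1189], [-0.0, 0.0125, -0.0])
0.0 0.17 0 ([-0.0735, -0.0, -0.229], [-0.0, 0.0236, -0.0])
```

>>> {"api": "jog_arm", "payload": {
  "travel": [
    [0.008, 0, -0.006],
    [0.0157, 0, -0.0108],
    [0.0157, 0, -0.0108],
    [0.0157, 0, -0.0108],
    [0.0157, 0, -0.0108],
    [0.0157, 0, -0.0108],
    [0.012, 0, -0.06],
    [0.0016, 0, -0.1189],
    [-0.04, 0, -0.18],
    [-0.0735, 0, -0.229]
  ],
  "dr": [
    [0, 0, 0],
    [0, 0, 0],
    [0, 0, 0],
    [0, 0, 0],
    [0, 0, 0],
    [0, 0, 0],
    [0, 0, 0],
    [0, 0.0125, 0],
    [0, 0.0236, 0],
    [0, 0.0236, 0]
  ],
  "claw": [0.1, 0.1, 0.1, 0.5, 0.5, 0.5, 0.5, 0.5, 0.2, 0]
}}

```text
time_s: 17.4
tcp_pos: [0.5849, -0.1404, 0.1714]
eef_rot: [-180.0, -0.1, 0.8]
contact_force: [0.6, -0.8, 0.6]
gripper_width: 0.0293
gripper_force: 0.0
```

Run:
```python
from h import *
np.set_printoptions(precision=4,suppress=True)
applied([-.0735,0,-.229],[0,.0236,0])
s=r.get_state(); print(Fpos(s['tcp_pos']),s['eef_rot'],s['contact_force'],s['gripper_width'],Fpos(cmd()[0]))
c=r.capture('side'); a=c['pixels'][130:230,190:330,::-1]
c=r.capture('wrist'); T=pose(c,s)
b=c['pixels'][80:400,180:380,::-1]
o=np.zeros((500,800,3),np.uint8); o[:400,:560]=cv2.resize(a,(560,400)); o[:384,560:]=cv2.resize(b,(240,384)); cv2.imwrite('pics/p4.png',o)
c=r.capture('side');T=pose(c,s)
for n in ('handle_mid','loop_bar','tab_top','hook_tip'):
    for t in r.tip_of(n,'side')[:1]: print(n,t, (lambda q: q is not None and Fpos(q))(at_depth(c,T,t['at'])))
```

```text
[ -1.0891   0.3738 171.3622] [-179.9573   -0.1168    0.7856] [ 0.5669 -0.8299  0.583 ] 0.02933263766171319 [  0.004   -0.0243 170.0136]
handle_mid {'at': [233.6, 191.0], 'conf': 0.57} [-98.3824  -8.7578  94.0691]
loop_bar {'at': [280.5, 191.3], 'conf': 0.77} [23.3825 -3.0959 53.6371]
tab_top {'at': [289.5, 178.7], 'conf': 0.52} [105.3129 105.6128   1.7093]
hook_tip {'at': [281.7, 189.6], 'conf': 0.55} [26.4287 -3.3212 57.99  ]
```

View pics/p4.png

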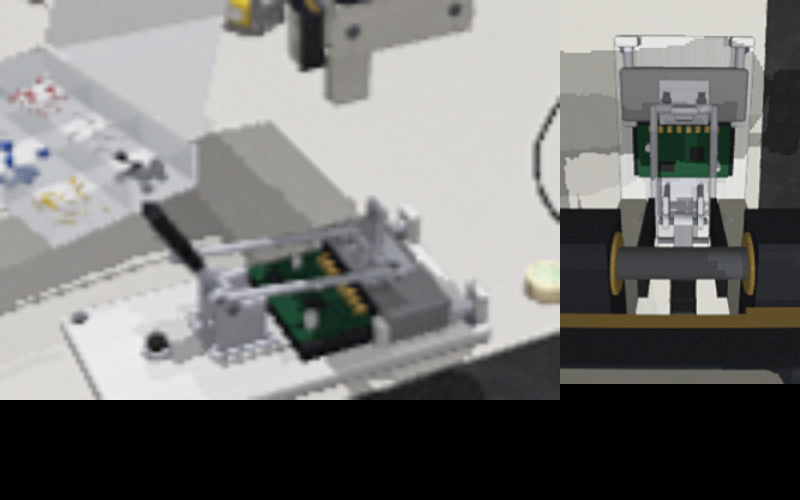

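```bash
cat >> h.py <<'E'
def lev(th,rad=60,d=0):
    u=np.array([np.cos(th),np.sin(th)]); n=np.array([np.sin(th),-np.cos(th)])
    c=np.array([-70,45])+rad*u+(4.5-d)*n; return (c[0]+9.5)/1e3,c[1]/1e3
E
python3 - <<'E'
from h import *
plan(-.065,.13,0); plan(-.072,.1,0)
print(lev(2.106)); plan(*lev(2.106),0)
for th in (2.2,2.35,2.5): print(th); plan(*lev(th,60,5),0)
E
```

```text
-0.065 0.13 0 ([-0.13, -0.0, 0.08], [-0.0, 0.0, -0.0])
-0.072 0.1 0 ([-0.144, 0.0, 0.14], [-0.0, 0.0, -0.0])
(np.float64(-0.08723023308416716), np.float64(0.09890495931977032))
-0.08723023308416716 0.09890495931977032 0 ([-0.1745, 0.0, 0.1422], [-0.0, 0.0, -0.0])
2.2
-0.09621431523723054 0.09321553367054775 0 ([-0.1924, 0.0, 0.1536], [-0.0, 0.0, -0.0])
2.35
-0.10301852128280867 0.08733704462906389 0 ([-0.206, 0.0, 0.1654], [-0.0, 0.0, -0.0])
2.5
-0.108867853004868 0.08050775683846394 0 ([-0.2177, 0.0, 0.179], [-0.0, 0.0, -0.0])
```

>>> {"api": "jog_arm", "payload": {
  "travel": [
    [-0.07, 0, 0.02],
    [-0.12, 0, 0.06],
    [-0.14, 0, 0.12],
    [-0.15, 0, 0.141],
    [-0.16, 0, 0.142],
    [-0.1745, 0, 0.1422],
    [-0.183, 0, 0.148],
    [-0.1924, 0, 0.1536],
    [-0.1924, 0, 0.1536],
    [-0.1924, 0, 0.1536]
  ],
  "dr": [
    [0, 0, 0],
    [0, 0, 0],
    [0, 0, 0],
    [0, 0, 0],
    [0, 0, 0],
    [0, 0, 0],
    [0, 0, 0],
    [0, 0, 0],
    [0, 0, 0],
    [0, 0, 0]
  ],
  "claw": [0, 0, 0, 0, 0, 0, 0, 0, 0, 0]
}}

```text
time_s: 19.0
tcp_pos: [0.4918, -0.142, 0.0942]
eef_rot: [180.0, -0.2, 0.8]
contact_force: [2.4, 0.1, 6.1]
gripper_width: 0.0002
gripper_force: 3.0
```

```bash
cat > st.py <<'E'
from h import *
np.set_printoptions(precision=3,suppress=True)
def st():
    s=r.get_state(); f=Fpos(s['tcp_pos']); c=f[[0,2]]-[9.5,0]-[-70,45]; rr=np.hypot(*c); th=np.arctan2(c[1],c[0])+np.arcsin(4.5/rr)
    F=np.array(s['contact_force']); n=np.array([np.sin(th),-np.cos(th)])
    print('t',s['time_s'],'F',f,'rot',s['eef_rot'],'force',F,'| r',rr,'th',th,'lever',th-1.22,'fn',F[[0,2]]@n,'w',s['gripper_width'],'cmd',Fpos(cmd()[0]))
E
python3 - <<'E'
from st import *
applied([-.1924,0,.1536],[0,0,0]); st()
for th,d in ((2.35,6),(2.5,6),(2.65,6),(2.8,6),(2.95,6)): print(th); plan(*lev(th,60,d),0)
E
```

```text
t 19.0 F [-94.241   0.028  94.231] rot [179.999  -0.227   0.806] force [2.379 0.119 6.115] | r 59.68344542232366 th 2.2470985052968073 lever 1.0270985052968074 fn 5.682559438204623 w 0.0001732800428530411 cmd [-96.196   0.009  93.214]
2.35
-0.10372999463559951 0.08663433155229033 0 ([-0.0151, 0.0, 0.0132], [-0.0, 0.0, -0.0])
2.5
-0.10946632514897195 0.079706613222917 0 ([-0.0265, 0.0, 0.027], [-0.0, 0.0, -0.0])
2.65
-0.11410297756463197 0.07199945918357552 0 ([-0.0358, 0.0, 0.0424], [-0.0, 0.0, -0.0])
2.8
-0.11753582266535334 0.06368595549835132 0 ([-0.0427, 0.0, 0.0591], [-0.0, 0.0, -0.0])
2.95
-0.1196877661509488 0.05495280553716394 0 ([-0.047, 0.0, 0.0765], [-0.0, 0.0, -0.0])
```

>>> {"api": "jog_arm", "payload": {
  "travel": [
    [-0.005, 0, 0.004],
    [-0.01, 0, 0.008],
    [-0.0151, 0, 0.0132],
    [-0.019, 0, 0.018],
    [-0.023, 0, 0.0225],
    [-0.0265, 0, 0.027],
    [-0.031, 0, 0.034],
    [-0.0358, 0, 0.0424],
    [-0.0358, 0, 0.0424],
    [-0.0358, 0, 0.0424]
  ],
  "dr": [
    [0, 0, 0],
    [0, 0, 0],
    [0, 0, 0],
    [0, 0, 0],
    [0, 0, 0],
    [0, 0, 0],
    [0, 0, 0],
    [0, 0, 0],
    [0, 0, 0],
    [0, 0, 0]
  ],
  "claw": [0, 0, 0, 0, 0, 0, 0, 0, 0, 0]
}}

```text
time_s: 20.25
tcp_pos: [0.4722, -0.1422, 0.072]
eef_rot: [-180.0, -0.0, 0.8]
contact_force: [-0.7, 0.7, 5.7]
gripper_width: 0.0001
gripper_force: 2.4
```

Run:
```python
from st import *
applied([-.0358,0,.0424],[0,0,0]); st()
for th,d in ((2.72,6),(2.8,6),(2.9,6),(3.0,6),(3.1,6)): print(th); plan(*lev(th,60,d),0)
```

```text
t 20.25 F [-113.825    0.071   72.019] rot [-179.986   -0.027    0.775] force [-0.748  0.689  5.693] | r 59.77920915541 th 2.747951272704173 lever 1.527951272704173 fn 4.971116884084263 w 0.00013682005823161653 cmd [-114.096    0.018   72.014]
2.72
-0.11586012293802551 0.0681841926382331 0 ([-0.0035, 0.0, 0.0077], [-0.0, 0.0, -0.0])
2.8
-0.11753582266535334 0.06368595549835132 0 ([-0.0069, 0.0, 0.0167], [-0.0, 0.0, -0.0])
2.9
-0.1191163639027964 0.057898522505114555 0 ([-0.01, 0.0, 0.0282], [-0.0, 0.0, -0.0])
3.0
-0.12011122980811652 0.05198221173869136 0 ([-0.012, 0.0, 0.0401], [-0.0, 0.0, -0.0])
3.1
-0.1205104800100467 0.04599613702058751 0 ([-0.0128, 0.0001, 0.052], [-0.0, 0.0, -0.0])
```

Run:
```python
from st import *
for th,d in ((2.85,0),(2.95,0),(3.05,0),(3.09,0)): print(th); plan(*lev(th,60,d),0)
c=r.capture('side'); cv2.imwrite('pics/p5.png',cv2.resize(c['pixels'][130:230,190:330,::-1],(700,500)))
```

```text
2.85
-0.11667358319764398 0.06655872330954157 0 ([-0.0052, 0.0, 0.0109], [-0.0, 0.0, -0.0])
2.95
-0.11854523026678263 0.06084301875515466 0 ([-0.0089, 0.0, 0.0223], [-0.0, 0.0, -0.0])
3.05
-0.1198369085822977 0.054969015994372004 0 ([-0.0115, 0.0, 0.0341], [-0.0, 0.0, -0.0])
3.09
-0.1201880996964754 0.05258819837798224 0 ([-0.0122, 0.0, 0.0389], [-0.0, 0.0, -0.0])
```

View pics/p5.png

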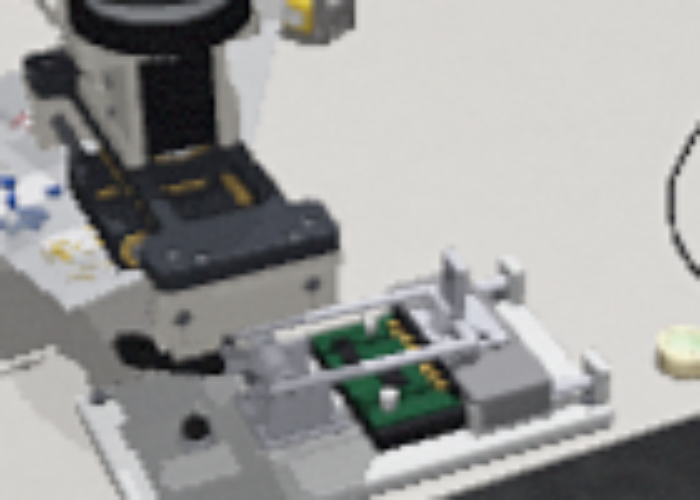

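>>> {"api": "jog_arm", "payload": {
  "travel": [
    [-0.003, 0, 0.006],
    [-0.0052, 0, 0.0109],
    [-0.007, 0, 0.017],
    [-0.0089, 0, 0.0223],
    [-0.01, 0, 0.028],
    [-0.0115, 0, 0.0341],
    [-0.0115, 0, 0.0341],
    [-0.0115, 0, 0.0341],
    [-0.0115, 0, 0.0341],
    [-0.0115, 0, 0.0341]
  ],
  "dr": [
    [0, 0, 0],
    [0, 0, 0],
    [0, 0, 0],
    [0, 0, 0],
    [0, 0, 0],
    [0, 0, 0],
    [0, 0, 0],
    [0, 0, 0],
    [0, 0, 0],
    [0, 0, 0]
  ],
  "claw": [0, 0, 0, 0, 0, 0, 0, 0, 0, 0]
}}

```text
time_s: 21.55
tcp_pos: [0.4661, -0.1423, 0.0545]
eef_rot: [-180.0, 0.0, 0.8]
contact_force: [-0.1, 0.5, 1.3]
gripper_width: 0.0004
gripper_force: 0.7
```

Run:
```python
from st import *
applied([-.0115,0,.0341],[0,0,0]); st()
```

```text
t 21.55 F [-119.875    0.084   54.45 ] rot [-179.983    0.02     0.766] force [-0.058  0.504  1.3  ] | r 60.12243990886118 th 3.058673713949744 lever 1.838673713949744 fn 1.290783269263604 w 0.00038856039740937926 cmd [-119.846    0.023   54.964]
```

>>> {"api": "jog_arm", "payload": {
  "travel": [
    [0, 0, 0.001],
    [0, 0, 0.002],
    [0, 0, 0.003],
    [0, 0, 0.004],
    [0, 0, 0.005],
    [0, 0, 0.005],
    [0, 0, 0.005],
    [0, 0, 0.005],
    [0, 0, 0.005],
    [0, 0, 0.005]
  ],
  "dr": [
    [0, 0, 0],
    [0, 0, 0],
    [0, 0, 0],
    [0, 0, 0],
    [0, 0, 0],
    [0, 0, 0],
    [0, 0, 0],
    [0, 0, 0],
    [0, 0, 0],
    [0, 0, 0]
  ],
  "claw": [0, 0, 0, 0, 0, 0, 0, 0, 0, 0]
}}

```text
time_s: 22.8
tcp_pos: [0.4665, -0.1423, 0.052]
eef_rot: [-180.0, -0.0, 0.8]
contact_force: [-0.3, -0.1, 0.0]
gripper_width: 0.0002
gripper_force: 0.0
```

>>> {"api": "jog_arm", "payload": {
  "travel": [
    [0, 0, 0.001],
    [0, 0, 0.002],
    [0, 0, 0.003],
    [0, 0, 0.004],
    [0, 0, 0.004],
    [0, 0, 0.004],
    [0, 0, 0.004],
    [0, 0, 0.004],
    [0, 0, 0.004],
    [0, 0, 0.004]
  ],
  "dr": [
    [0, 0, 0],
    [0, 0, 0],
    [0, 0, 0],
    [0, 0, 0],
    [0, 0, 0],
    [0, 0, 0],
    [0, 0, 0],
    [0, 0, 0],
    [0, 0, 0],
    [0, 0, 0]
  ],
  "claw": [0, 0, 0, 0, 0, 0, 0, 0, 0, 0]
}}

```text
time_s: 24.05
tcp_pos: [0.4664, -0.1423, 0.0501]
eef_rot: [-180.0, -0.0, 0.8]
contact_force: [-1.1, 1.3, 3.8]
gripper_width: 0.0003
gripper_force: 2.1
```

>>> {"api": "jog_arm", "payload": {
  "travel": [
    [0, 0, 0.001],
    [0, 0, 0.002],
    [0, 0, 0.003],
    [0, 0, 0.003],
    [0, 0, 0.003],
    [0, 0, 0.003],
    [0, 0, 0.003],
    [0, 0, 0.003],
    [0, 0, 0.003],
    [0, 0, 0.003]
  ],
  "dr": [
    [0, 0, 0],
    [0, 0, 0],
    [0, 0, 0],
    [0, 0, 0],
    [0, 0, 0],
    [0, 0, 0],
    [0, 0, 0],
    [0, 0, 0],
    [0, 0, 0],
    [0, 0, 0]
  ],
  "claw": [0, 0, 0, 0, 0, 0, 0, 0, 0, 0]
}}

```text
time_s: 25.3
tcp_pos: [0.4662, -0.1423, 0.0485]
eef_rot: [-180.0, 0.0, 0.8]
contact_force: [-0.8, 0.6, 5.6]
gripper_width: 0.0007
gripper_force: 2.5
```

>>> {"api": "jog_arm", "payload": {
  "travel": [
    [0, 0, 0.001],
    [0, 0, 0.002],
    [0, 0, 0.003],
    [0, 0, 0.003],
    [0, 0, 0.003],
    [0, 0, 0.003],
    [0, 0, 0.003],
    [0, 0, 0.003],
    [0, 0, 0.003],
    [0, 0, 0.003]
  ],
  "dr": [
    [0, 0, 0],
    [0, 0, 0],
    [0, 0, 0],
    [0, 0, 0],
    [0, 0, 0],
    [0, 0, 0],
    [0, 0, 0],
    [0, 0, 0],
    [0, 0, 0],
    [0, 0, 0]
  ],
  "claw": [0, 0, 0, 0, 0, 0, 0, 0, 0, 0]
}}

```text
time_s: 26.55
tcp_pos: [0.4662, -0.1423, 0.047]
eef_rot: [-180.0, 0.0, 0.8]
contact_force: [-0.6, 0.7, 5.0]
gripper_width: 0.0006
gripper_force: 2.5
```

>>> {"api": "jog_arm", "payload": {
  "travel": [
    [0, 0, 0.001],
    [0, 0, 0.002],
    [0, 0, 0.003],
    [0, 0, 0.003],
    [0, 0, 0.003],
    [0, 0, 0.003],
    [0, 0, 0.003],
    [0, 0, 0.003],
    [0, 0, 0.003],
    [0, 0, 0.003]
  ],
  "dr": [
    [0, 0, 0],
    [0, 0, 0],
    [0, 0, 0],
    [0, 0, 0],
    [0, 0, 0],
    [0, 0, 0],
    [0, 0, 0],
    [0, 0, 0],
    [0, 0, 0],
    [0, 0, 0]
  ],
  "claw": [0, 0, 0, 0, 0, 0, 0, 0, 0, 0]
}}

```text
time_s: 27.8
tcp_pos: [0.4662, -0.1423, 0.0455]
eef_rot: [-180.0, 0.0, 0.8]
contact_force: [-2.1, 0.9, 3.9]
gripper_width: 0.0004
gripper_force: 2.2
```

>>> {"api": "jog_arm", "payload": {
  "travel": [
    [0, 0, 0.001],
    [0, 0, 0.002],
    [0, 0, 0.003],
    [0, 0, 0.003],
    [0, 0, 0.003],
    [0, 0, 0.003],
    [0, 0, 0.003],
    [0, 0, 0.003],
    [0, 0, 0.003],
    [0, 0, 0.003]
  ],
  "dr": [
    [0, 0, 0],
    [0, 0, 0],
    [0, 0, 0],
    [0, 0, 0],
    [0, 0, 0],
    [0, 0, 0],
    [0, 0, 0],
    [0, 0, 0],
    [0, 0, 0],
    [0, 0, 0]
  ],
  "claw": [0, 0, 0, 0, 0, 0, 0, 0, 0, 0]
}}

```text
time_s: 29.05
tcp_pos: [0.4662, -0.1423, 0.044]
eef_rot: [-180.0, 0.0, 0.8]
contact_force: [-1.0, -0.3, 4.3]
gripper_width: 0.0002
gripper_force: 2.2
```

>>> {"api": "jog_arm", "payload": {
  "travel": [
    [0, 0, 0.001],
    [0, 0, 0.002],
    [0, 0, 0.0025],
    [0, 0, 0.0025],
    [0, 0, 0.0025],
    [0, 0, 0.0025],
    [0, 0, 0.0025],
    [0, 0, 0.0025],
    [0, 0, 0.0025],
    [0, 0, 0.0025]
  ],
  "dr": [
    [0, 0, 0],
    [0, 0, 0],
    [0, 0, 0],
    [0, 0, 0],
    [0, 0, 0],
    [0, 0, 0],
    [0, 0, 0],
    [0, 0, 0],
    [0, 0, 0],
    [0, 0, 0]
  ],
  "claw": [0, 0, 0, 0, 0, 0, 0, 0, 0, 0]
}}

```text
time_s: 30.3
tcp_pos: [0.4663, -0.1423, 0.0428]
eef_rot: [-180.0, -0.0, 0.8]
contact_force: [-2.5, -0.6, 3.4]
gripper_width: 0.0004
gripper_force: 2.0
```

>>> {"api": "jog_arm", "payload": {
  "travel": [
    [0, 0, 0.001],
    [0, 0, 0.002],
    [0, 0, 0.0025],
    [0, 0, 0.0025],
    [0, 0, 0.0025],
    [0, 0, 0.0025],
    [0, 0, 0.0025],
    [0, 0, 0.0025],
    [0, 0, 0.0025],
    [0, 0, 0.0025]
  ],
  "dr": [
    [0, 0, 0],
    [0, 0, 0],
    [0, 0, 0],
    [0, 0, 0],
    [0, 0, 0],
    [0, 0, 0],
    [0, 0, 0],
    [0, 0, 0],
    [0, 0, 0],
    [0, 0, 0]
  ],
  "claw": [0, 0, 0, 0, 0, 0, 0, 0, 0, 0]
}}

```text
time_s: 31.55
tcp_pos: [0.4664, -0.1423, 0.0418]
eef_rot: [-180.0, -0.0, 0.8]
contact_force: [-3.6, -0.3, 6.6]
gripper_width: 0.0007
gripper_force: 3.9
```

>>> {"api": "jog_arm", "payload": {
  "travel": [
    [0, 0, 0.001],
    [0, 0, 0.002],
    [0, 0, 0.002],
    [0, 0, 0.002],
    [0, 0, 0.002],
    [0, 0, 0.002],
    [0, 0, 0.002],
    [0, 0, 0.002],
    [0, 0, 0.002],
    [0, 0, 0.002]
  ],
  "dr": [
    [0, 0, 0],
    [0, 0, 0],
    [0, 0, 0],
    [0, 0, 0],
    [0, 0, 0],
    [0, 0, 0],
    [0, 0, 0],
    [0, 0, 0],
    [0, 0, 0],
    [0, 0, 0]
  ],
  "claw": [0, 0, 0, 0, 0, 0, 0, 0, 0, 0]
}}

```text
time_s: 32.8
tcp_pos: [0.4664, -0.1424, 0.0412]
eef_rot: [-180.0, -0.0, 0.8]
contact_force: [-5.9, 1.0, 11.9]
gripper_width: 0.0005
gripper_force: 6.8
```

Run:
```python
from st import *
applied([0,0,.005+.004+.003*4+.005+.002],[0,0,0]); st()
```

```text
t 32.8 F [-119.573    0.008   41.212] rot [-179.995   -0.027    0.787] force [-5.856  0.997 11.943] | r 59.193851801487035 th -3.001466927743041 lever -4.221466927743041 fn 12.643613945633772 w 0.00047600993900749167 cmd [-119.846    0.027   40.964]
```

>>> {"api": "jog_arm", "payload": {
  "travel": [
    [0, 0, 0.0004],
    [0, 0, 0.0008],
    [0, 0, 0.0008],
    [0, 0, 0.0008],
    [0, 0, 0.0008],
    [0, 0, 0.0008],
    [0, 0, 0.0008],
    [0, 0, 0.0008],
    [0, 0, 0.0008],
    [0, 0, 0.0008]
  ],
  "dr": [
    [0, 0, 0],
    [0, 0, 0],
    [0, 0, 0],
    [0, 0, 0],
    [0, 0, 0],
    [0, 0, 0],
    [0, 0, 0],
    [0, 0, 0],
    [0, 0, 0],
    [0, 0, 0]
  ],
  "claw": [0, 0, 0, 0, 0, 0, 0, 0, 0, 0]
}}

```text
time_s: 34.05
tcp_pos: [0.4665, -0.1424, 0.041]
eef_rot: [-180.0, -0.0, 0.8]
contact_force: [-6.1, 2.4, 15.5]
gripper_width: 0.0
gripper_force: 8.3
```

>>> {"api": "jog_arm", "payload": {
  "travel": [
    [0, 0, -0.01],
    [0, 0, -0.03],
    [0, 0, -0.06],
    [0, 0, -0.1],
    [0, 0, -0.15],
    [0, 0, -0.2],
    [0, 0, -0.2],
    [0, 0, -0.2],
    [0, 0, -0.2],
    [0, 0, -0.2]
  ],
  "dr": [
    [0, 0, 0],
    [0, 0, 0],
    [0, 0, 0],
    [0, 0, 0],
    [0, 0, 0],
    [0, 0, 0],
    [0, 0, 0],
    [0, 0, 0],
    [0, 0, 0],
    [0, 0, 0]
  ],
  "claw": [0, 0, 0, 0, 0, 0, 0, 0, 0, 0]
}}

```text
time_s: 35.3
tcp_pos: [0.466, -0.1423, 0.1395]
eef_rot: [-180.0, 0.1, 0.8]
contact_force: [0.2, -0.1, -0.4]
gripper_width: 0.0005
gripper_force: 0.0
```

Run:
```python
from st import *
applied([0,0,.0008-.2],[0,0,0]); st()
s=r.get_state(); c=r.capture('side'); a=c['pixels'][130:230,190:330,::-1]
c=r.capture('top'); T=pose(c,s); b=c['pixels'][150:280,200:300,::-1]
o=np.zeros((400,800,3),np.uint8); o[:,:560]=cv2.resize(a,(560,400)); o[:312,560:]=cv2.resize(b,(240,312)); cv2.imwrite('pics/p6.png',o)
```

```text
t 35.3 F [-120.029    0.023  139.533] rot [-179.988    0.068    0.766] force [ 0.176 -0.134 -0.438] | r 111.71465366508325 th 2.1730718272051823 lever 0.9530718272051824 fn -0.10323093514878678 w 0.0004845618012948276 cmd [-119.846   -0.     140.564]
```

View pics/p6.png

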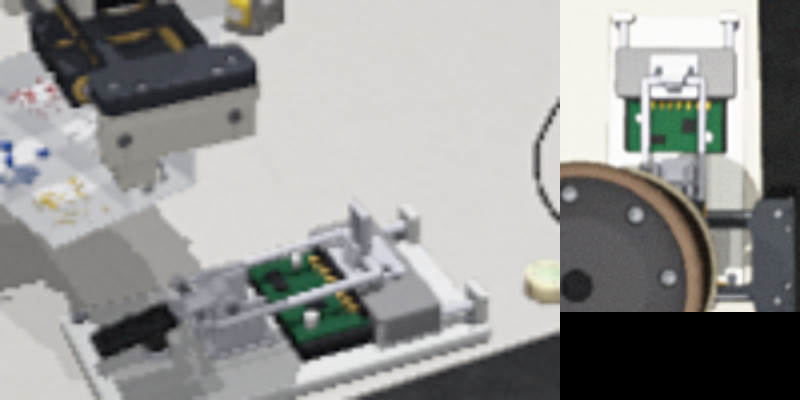

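The picture shows the handle lying flat at about (135, 325), over the stop screw. The bar is in the hook at about (360, 260), the head is drawn in, and the gripper is clear.

```bash
python3 -c "
from plant import r
print(r.close_job())"
```

```text
the job is handed in; nothing more can be done
None
```

The latch is closed and the job handed in at about 35 s: the bar is under the hook's nose, the head is drawn in, and the lever is past its dead point on its stop; the last press peaked at about 17 N (limit 25 N), and the loose items were not touched.

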